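# Lean the heat-reflecting board against the fire brick

## Robot

A 6-joint arm with a two-finger parallel gripper is mounted at the origin on the work surface. World frame = base frame: x ahead of the robot, y to its left, z up, the work surface at z = 0. Lengths are in m, angles in degrees, forces in N, time in s.
With the tool pointing down it reaches from about 0.35 to 0.875 m from the base axis. Payload 4.2 kg.
Tool frame: the origin (TCP) lies on the centre line of the jaws, within the pads' length; the fingertips stand tip_reach ahead of it and the grasp point (between the pads) is the TCP (tip_reach is the distance from the TCP to the fingertips, in m); z points along the fingers, y is the line along which they close (so a half turn about z gives the same grasp; the last joint's range is limited). The gripper opens to 87 mm and grips with 3 to 60 N. Pads are 19 mm wide; open, the fingers measure 117 mm over their backs; the gripper's body (75 mm by 190 mm) begins 51 mm behind the grasp point.
Start: joints at [-53.996, 22.042, 0.453, 0, -68.411, -14.817], TCP at [0.226, -0.583, 0.242] pointing down, gripper open.
Joint ranges: [-179.83, 179.83], [-69.29, 118.12], [-61.27, 80.66], [-181.25, 117.63], [-171.15, -9.14], [-177.46, 177.46]. Speed limits (degrees/s): [159.86, 159.86, 180, 180, 180, 180].

## Interface

Orientations are given as a 3x3 rotation matrix whose columns are the frame's x, y, z axes.
In Python, from station import sense, capture, finish_job, tip_reach gives the robot as it stands.
- The arm moves only by the tool arm_command, never from a script. Its argument "deltas" is a list of rows, each a list of 7 numbers: the turn, a rotation vector about the tool's x, y, z in rad, then the shift along the tool's x, y, z in cm, then the closure, from -1 (fully open) to 1 (shut), so that 0 is half open. In form: [[rx, ry, rz, dx, dy, dz, hand], ...]. A call has 1 to 8 rows; each row is the pose to reach, as a shift and turn from the pose commanded when the call began, along the tool's axes at that moment; what a row does not reach only later rows make up. A row lasts 1/12 s, in which the tool goes at most 41.7 mm and 7.16 degrees, less where a joint would pass 70% of its speed; a pose out of reach is approached as far as the arm can. A call with a gripper value outside its range is refused whole. The fingers move at their own pace and stop on an object; the grip force is fixed at half the most. Time passes only in rows, so rows that repeat a pose let the fingers close. It gives the time, the measured TCP pose, the force, the opening and the grip force at its end, in the units of the state.
- sense(): the state, without advancing time (a new reading comes with each control period).
- capture(name): name is "scene" or "top" or "wrist"; returns a dict with "pixels" (480x640x3 uint8, blue, green, red), "fovy" (degrees; the focal length in pixels is half the picture's height over the tangent of half this angle, whatever the lens; pixels are square), "cx", "cy" (the principal point, pixels), "k1" (the pictures are not rectified: a ray, as slopes to the right and down, at radius r is drawn at 1 + k1 r^2 times it, then the intrinsics apply), "rvec" (rotation vector, rad) and "tvec" (3), from world to camera coordinates, as OpenCV has them. Camera axes: x right, y down, z forward; pixel columns grow to the right and rows downward; lengths in m; the calibration is good to about 2 mm. A picture is of the moment at which its call begins. There is no depth.
- finish_job(): hands the job in; it is judged then, once.
The state is a dict: "time_s": time; "joints": joint angles; "joint_velocities": joint speeds; "effort": joint torques, N m; "tcp_pos": TCP position; "ee_rot": TCP orientation; "wrist_force": force on the tool from outside, world axes, zero at the start; "moment": the same for the moment, N m; "gripper_width": opening from 0.0 (shut) to 1.0 (fully open); "gripper_force": force on a finger pad.
Only numpy, scipy, OpenCV 4.12 (cv2) and the standard library are available. Lean on these libraries where they do the work, as an engineer would, in place of code of your own. Each camera call takes 0.05 s, during which the arm holds its last target. There are 200 camera calls.

## Task

I am about to solder the brass piece on the honeycomb block. Take the white soldering board out of the dowel rack and set it up as the heat reflector behind the work: lower edge standing on the grey hearth slab in front of the fire brick, squarely leaning back against the middle of the brick's long side, about 20 degrees off upright. The board chips easily, so stand its foot on the slab before you let go, and don't let it drop or flop over; leave the brick, the work, the other boards and the flux jar where they are.

Things in the scene. Friction and masses are not known exactly. Their poses are not given: they have to be found in the camera images.
- board_c (a point): Centre of the white soldering board: a square rigid slab 150 x 150 x 12 mm, about 0.24 kg, all edges and both faces alike. Own x axis = normal to its faces, y = its level edge, z = up while in the rack. At the start it stands on edge in one of the rack's places, this point 75 mm below its top edge and 93 mm above the bench. Friction keeps it leaning at up to 30 degrees off upright.
- board: The same white board; origin at the middle of its lower edge as it stands in the rack (75 mm below the centre), same axes.
- rack: Wooden dowel rack fixed to the bench: base 200 (x) x 140 (y) x 18 mm high, origin at the centre of its underside. Three places at x = -60, 0, +60 mm, each holding one board upright (faces look along x) on the base between dowels that reach 80 mm above the bench, 2.5 mm play to each face. Board tops 168 mm above the bench, 48 mm free between boards. Which board stands where changes.
- char_board_c (a point): Centre of the charcoal-black board in the rack, same size and axes as the white one. Leave alone.
- red_board_c (a point): Centre of the red-brown board in the rack, same size and axes as the white one. Leave alone.
- hearth: Hearth: dark grey-brown stone-like slab fixed on the bench, 300 x 300 x 12 mm high (top 12 mm above the bench), origin at the centre of its underside. Its +x half carries the fire brick, its -x half the honeycomb block.
- brick: Cream fire brick lying loose on the hearth, 114 (x) x 230 (y) x 64 mm high, about 0.85 kg, top 76 mm above the bench. Origin at the centre of its underside. Its -x long side, 57 mm from the origin, faces the work; the board leans on that side's upper edge, the back of its foot 64 mm x tan(lean) in front of the side (23 mm at 20 degrees). Slides if pushed with over about 5 N.
- work: Cream honeycomb soldering block, 68 (x) x 140 (y) x 13 mm high, with a small brass piece (up to 10 mm above it) pinned on top; lies loose on the hearth with its nearer edge about 75 to 105 mm in front of the brick's -x side. Origin at the centre of its underside. Leave alone.
- flux: Flux jar with blue cap, 52 mm diameter, 62 mm high, loose on the bench, origin at the centre of its underside. Leave alone.
There are look-alikes about, which are no part of the job. Of the things that look like the board, the larger one is meant.

How it is judged:
By the outcome, as a careful person would: the job done as asked, in the order asked, and still so for the second after the job is handed in, with the robot touching nothing.
It also fails if it takes over 40 s, if anything falls off the work surface, if the arm or the gripper's body presses on something with over 40 N, if the wrist force passes 120 N, or if a joint passes its speed limit or range.

## Working session

There is one attempt and no reset: what is moved stays moved. The work goes in short steps, Python scripts to look and compute and a tool call to move; the robot and the scene stay as the last step left them, time stands still between calls to the robot, and variables do not carry over. Pictures are saved under pics/ and viewed, at most 10 in all, crops included, and the job is handed in when it is done.

Besides the shell and the picture viewer there is one more tool, called after ">>>" as name(argument=value, ...), one argument or row to a line, values as JSON. arm_command: Moves the arm, as the interface text tells. Its arguments: {"type":"object","properties":{"deltas":{"type":"array"}},"required":["deltas"]}

```bash
mkdir -p pics
cat > h.py <<'E'
import numpy as np, cv2, json
from scipy.spatial.transform import Rotation as R
from station import sense, capture, finish_job, tip_reach
def snap(cam,name):
    c=capture(cam); cv2.imwrite(f'pics/{name}.png',c['pixels'])
    json.dump({k:(np.asarray(v).tolist()) for k,v in c.items() if k!='pixels'},open(f'pics/{name}.json','w')); return c
def K(c):
    f=240/np.tan(np.radians(c['fovy'])/2); return np.array([[f,0,c['cx']],[0,f,c['cy']],[0,0,1.]])
def load(n): return json.load(open(f'pics/{n}.json'))
def pos(n,uv,z):
    c=load(n); d=np.array([c['k1'],0,0,0.]); uv=np.array(uv,float).reshape(-1,1,2)
    p=cv2.undistortPoints(uv,K(c),d)[:,0]; M=cv2.Rodrigues(np.array(c['rvec'],float))[0]; t=np.array(c['tvec']).ravel()
    o=-M.T@t; r=np.c_[p,np.ones(len(p))]@M
    return o+r*((np.broadcast_to(z,len(p))-o[2])/r[:,2])[:,None]
def proj(n,P):
    c=load(n); return cv2.projectPoints(np.array(P,float).reshape(-1,3),np.array(c['rvec'],float),np.array(c['tvec'],float),K(c),np.array([c['k1'],0,0,0.]))[0][:,0]
E
python3 - <<'E'
from h import *
snap('scene','s0'); snap('top','t0'); print(tip_reach, sense())
E
```

```text
0.019 {'time_s': 0.1, 'joints': array([-5.39964653e+01,  2.20866133e+01,  3.88973098e-01, -2.51509754e-02,
       -6.84121612e+01, -1.48160749e+01]), 'joint_velocities': array([ 0.07963492, -0.08693836,  0.13041758,  0.08400309,  0.00126623,
        0.02356593]), 'effort': array([-1.08552194e-03, -3.91689384e+01,  1.87934107e+01,  4.23192412e+00,
        1.34747013e-02, -6.14810074e-05]), 'tcp_pos': array([ 0.22572207, -0.58228476,  0.240576  ]), 'ee_rot': array([[-9.32461390e-01, -3.61268767e-01, -7.96298430e-04],
       [-3.61269632e-01,  9.32459676e-01,  1.79023974e-03],
       [ 9.57584744e-05,  1.95700787e-03, -9.99998080e-01]]), 'wrist_force': array([-0.57326767, -0.68148559, -0.57813174]), 'moment': array([-0.04946841, -0.04049819,  0.00873438]), 'gripper_force': 0.0, 'gripper_width': 1.0064009771774505}
```

View pics/s0.png

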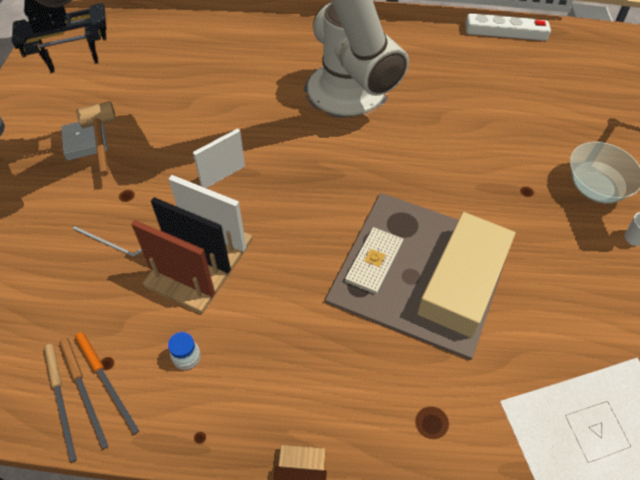

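View pics/t0.png

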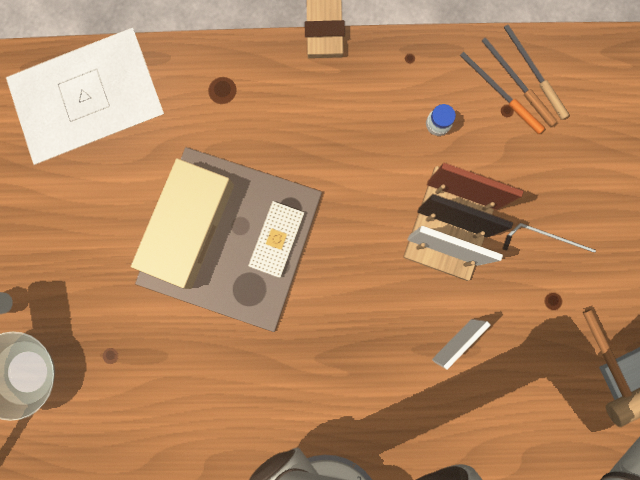

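The scene view has the rack at (195,245) with red, black and white boards, white nearest the robot. The hearth with brick is at (430,270), and the small white look-alike is at (220,158). The top view has the white board at (455,245), hearth at (230,240), brick at (180,222) and work at (277,238). I'll enlarge the top view.

Run:
```python
from h import *
i=cv2.imread('pics/t0.png')
a=cv2.resize(i[150:290,395:545],None,fx=4,fy=4,interpolation=cv2.INTER_CUBIC)
cv2.imwrite('pics/t0rack.png',a)
cv2.imwrite('pics/t0hearth.png',cv2.resize(i[140:340,120:330],None,fx=3,fy=3,interpolation=cv2.INTER_CUBIC))
```

```text
(no output)
```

View pics/t0rack.png

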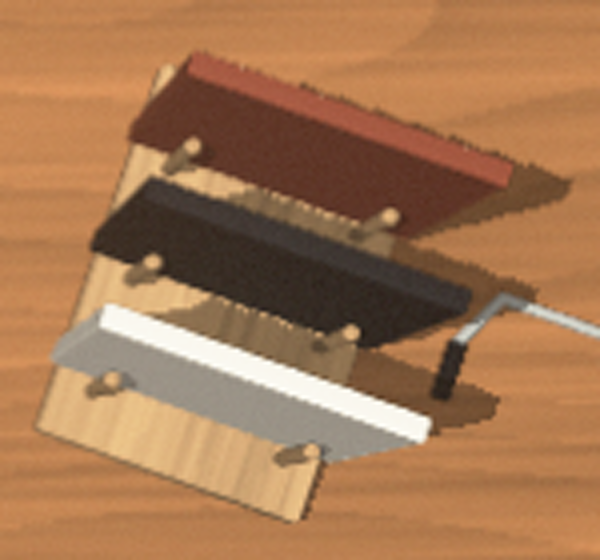

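View pics/t0hearth.png

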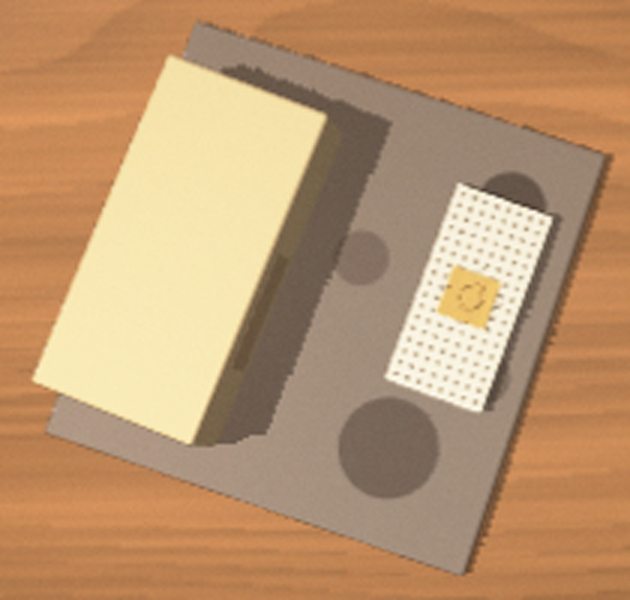

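The rack crop shows the white board's top face with corners at (105,305), (432,420), (427,442) and (97,325). The hearth crop shows the brick top at (168,57), (326,116), (193,444) and (33,380), and the work at (458,183), (552,215), (483,411) and (386,377).

Run:
```python
from h import *
np.set_printoptions(precision=4,suppress=True)
def f(n,uv,s,o,z):
    P=pos('t0',np.array(uv)/s+np.array(o),z); c=P.mean(0)
    e=[np.linalg.norm(P[i]-P[i-1])for i in range(4)]
    # rect fit axes
    v=P[1]-P[0]+P[2]-P[3]; w=P[3]-P[0]+P[2]-P[1]
    print(n,c,'edges',np.array(e),'ang01',np.degrees(np.arctan2(v[1],v[0])),'ang03',np.degrees(np.arctan2(w[1],w[0])));return P
f('board',[(103,304),(433,418),(429,444),(97,326)],4,(395,150),.168)
f('brick',[(168,57),(326,116),(193,444),(33,380)],3,(120,140),.076)
f('hearth',[(198,22),(611,155),(466,574),(47,432)],3,(120,140),.012)
f('work',[(458,183),(552,215),(483,411),(386,377)],3,(120,140),.025)
```

```text
board [ 0.5057 -0.2477  0.168 ] edges [0.0101 0.1513 0.0115 0.1525] ang01 -110.79577624564735 ang03 165.46648534514213
brick [0.5662 0.2673 0.076 ] edges [0.2254 0.1115 0.226  0.1119] ang01 -112.21767052213734 ang03 157.75588436504162
hearth [0.542 0.182 0.012] edges [0.2983 0.3006 0.2978 0.2992] ang01 -109.46433087105956 ang03 160.02678348005142
work [0.5363 0.0856 0.025 ] edges [0.1385 0.0669 0.1386 0.0685] ang01 -110.34620833194161 ang03 159.38915253150537
```

```bash
cat >> h.py <<'E'
np.set_printoptions(precision=4,suppress=True)
def go(Rt,pt,note=''):
    s=sense(); Rc=np.array(s['ee_rot']); rv=R.from_matrix(Rc.T@Rt).as_rotvec(); d=Rc.T@(np.array(pt)-s['tcp_pos'])*100
    print(note,'t',s['time_s'],'row',np.r_[rv,d],'F',np.array(s['wrist_force']),'p',s['tcp_pos'],'w',s['gripper_width'],s['gripper_force'])
def rot(yaw,lean=0):
    # yaw: world angle of tool y when upright; lean: foot moves toward tool +y side, top toward -y
    a=np.radians(yaw); y=np.array([np.cos(a),np.sin(a),0]); k=np.array([0,0,1.]); l=np.radians(lean)
    u=-np.sin(l)*y+np.cos(l)*k; Y=np.cos(l)*y+np.sin(l)*k; Z=-u
    return np.c_[np.cross(Y,Z),Y,Z]
E
python3 - <<'E'
from h import *
go(rot(159.2),[.506,-.248,.265])
E
```

```text
t 0.1 row [  0.0019   0.0007  -0.8381 -38.2113  21.0499  -2.4049] F [-0.5733 -0.6815 -0.5781] p [ 0.2257 -0.5823  0.2406] w 1.0064009771774505 0.0
```

>>> arm_command(
  deltas=[
    [0,0,-0.1,-3.8,2.1,-0.3,-1],
    [0,0,-0.2,-7.6,4.2,-0.6,-0.5],
    [0,0,-0.3,-11,6.3,-0.9,0],
    [0,0,-0.4,-14,8.4,-1.2,0],
    [0,0,-0.5,-18,10.3,-1.5,0],
    [0,0,-0.6,-22,12.2,-1.8,0],
    [0,0,-0.7,-25.5,14.1,-2.1,0],
    [0,0,-0.8,-29,16,-2.4,0],
  ],
)

```text
time_s: 0.77
tcp_pos: [0.4379, -0.3284, 0.2653]
ee_rot: [[-0.386, -0.923, -0.001], [-0.923, 0.386, 0.0], [-0.0, 0.001, -1.0]]
wrist_force: [1.1, -0.1, -0.6]
gripper_width: 0.565
gripper_force: 0.0
```

Run:
```python
from h import *
go(rot(159.2),[.506,-.248,.265])
```

```text
t 0.7667 row [  0.0006   0.0002  -0.0332 -10.0403  -3.1767   0.0255] F [ 1.0827 -0.0683 -0.5513] p [ 0.4379 -0.3284  0.2653] w 0.564733780056668 0.0
```

>>> arm_command(
  deltas=[
    [0,0,-0.02,-3,-1,0,0],
    [0,0,-0.03,-6,-2,0,0],
    [0,0,-0.03,-9,-2.8,0,0],
    [0,0,-0.03,-9.5,-3.1,0,0],
    [0,0,-0.03,-9.5,-3.1,0,0],
    [0,0,-0.03,-9.5,-3.1,0,0],
  ],
)

```text
time_s: 1.27
tcp_pos: [0.5025, -0.2548, 0.2649]
ee_rot: [[-0.362, -0.932, -0.001], [-0.932, 0.362, 0.0], [0.0, 0.001, -1.0]]
wrist_force: [-0.1, -0.0, 0.3]
gripper_width: 0.503
gripper_force: 0.0
```

Run:
```python
from h import *
snap('wrist','w1')
go(rot(159.2),[.506,-.248,.265])
T=np.array([np.cos(np.radians(-110.8)),np.sin(np.radians(-110.8))]);N=np.array([-T[1],T[0]])
print(proj('w1',[np.r_[np.array([.5057,-.2477])+a*T*.075+b*N*.006,.168] for a in(-1,1) for b in (-1,1)]))
```

```text
t 1.3167 row [ 0.0011 -0.0002 -0.0086 -0.8245 -0.0967  0.0071] F [-0.044  -0.6796 -0.1226] p [ 0.5021 -0.2553  0.2651] w 0.5003790735953279 0.0
[[324.6677 349.1476]
 [308.9337 349.2487]
 [324.389  146.2659]
 [305.9582 146.4053]]
```

View pics/w1.png

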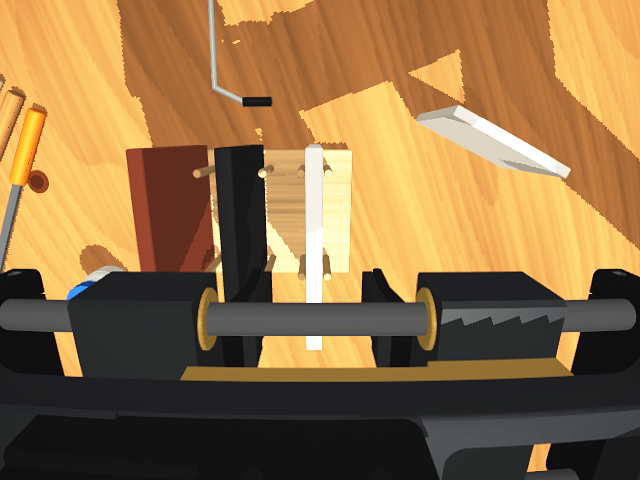

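The wrist view shows the white board's top edge as a vertical strip from (314,146) to (314,349), midway between the fingers. That is within 1 mm of the prediction, and the black board is clear at x≤266. Next I descend and grip.

>>> arm_command(
  deltas=[
    [0,0,0,-0.5,-0.1,1.5,0],
    [0,0,0,-0.8,-0.15,3.5,0],
    [0,0,0,-0.8,-0.15,6,0],
    [0,0,0,-0.8,-0.15,8.5,0],
    [0,0,0,-0.8,-0.15,10.5,0],
    [0,0,0,-0.8,-0.15,11.7,0],
    [0,0,0,-0.8,-0.15,12.1,0],
    [0,0,0,-0.8,-0.15,12.1,0],
  ],
)

```text
time_s: 1.98
tcp_pos: [0.5058, -0.2489, 0.1434]
ee_rot: [[-0.364, -0.931, -0.003], [-0.931, 0.364, 0.0], [0.001, 0.003, -1.0]]
wrist_force: [-0.3, -0.3, 0.9]
gripper_width: 0.503
gripper_force: 0.0
```

>>> arm_command(
  deltas=[
    [0,0,0,0,0,0,0.3],
    [0,0,0,0,0,0,0.6],
    [0,0,0,0,0,0,0.9],
    [0,0,0,0,0,0,1],
    [0,0,0,0,0,0,1],
    [0,0,0,0,0,0,1],
  ],
)

```text
time_s: 2.48
tcp_pos: [0.5073, -0.2479, 0.1448]
ee_rot: [[-0.362, -0.932, 0.001], [-0.932, 0.362, -0.0], [-0.0, -0.001, -1.0]]
wrist_force: [0.3, 1.3, 3.6]
gripper_width: 0.134
gripper_force: 30.0
```

>>> arm_command(
  deltas=[
    [0,0,0,0,0,-1,1],
    [0,0,0,0,0,-2.5,1],
    [0,0,0,0,0,-4.5,1],
    [0,0,0,0,0,-7,1],
    [0,0,0,0,0,-9.5,1],
    [0,0,0,0,0,-11.5,1],
    [0,0,0,0,0,-12.5,1],
    [0,0,0,0,0,-13,1],
  ],
)

```text
time_s: 3.15
tcp_pos: [0.5075, -0.2479, 0.2763]
ee_rot: [[-0.362, -0.932, 0.003], [-0.932, 0.362, -0.0], [-0.001, -0.003, -1.0]]
wrist_force: [0.1, -0.6, -2.3]
gripper_width: 0.137
gripper_force: 30.0
```

```bash
cat >> h.py <<'E'
F=np.array([.5447,.2145]); BX=np.array([.378,.926]); YAW=247.8
def tcp(lean,gap,h,s=.1268):
    # gap: board back clear of brick's edge (along x), h: foot back corner above the slab
    l=np.radians(lean); B=np.array([-.064*np.tan(l)-gap,.012+h])
    q=B+s*np.array([np.sin(l),np.cos(l)])-.006*np.array([np.cos(l),-np.sin(l)])
    return np.r_[F+BX*q[0],q[1]]
E
python3 - <<'E'
from h import *
go(rot(YAW,0),np.r_[F-BX*.035,.275],'upright')
go(rot(YAW,20),tcp(20,.02,.06),'lean')
print(tcp(20,.02,.06))
E
```

```text
upright t 3.15 row [ -0.0027  -0.0017  -1.5542 -40.946   13.3518   0.1179] F [ 0.0618 -0.597  -2.3498] p [ 0.5075 -0.2479  0.2763] w 0.13688967673281602 29.99930494464934
lean t 3.15 row [ -0.2783   0.2694  -1.5374 -43.8843  13.3257   8.2995] F [ 0.0618 -0.597  -2.3498] p [ 0.5075 -0.2479  0.2763] w 0.13688967673281602 29.99930494464934
[0.5426 0.2093 0.1932]
```

>>> arm_command(
  deltas=[
    [0,0,-0.06,-1.5,0.5,0,1],
    [0,0,-0.14,-4,1.3,0,1],
    [0,0,-0.24,-7,2.3,0,1],
    [0,0,-0.34,-10,3.3,0,1],
    [0,0,-0.44,-13,4.3,0,1],
    [0,0,-0.54,-16,5.2,0,1],
    [0,0,-0.64,-19,6.2,0,1],
    [0,0,-0.74,-22,7.2,0,1],
  ],
)

```text
time_s: 3.82
tcp_pos: [0.5187, -0.0153, 0.273]
ee_rot: [[0.365, -0.931, -0.003], [-0.931, -0.365, -0.0], [-0.001, 0.003, -1.0]]
wrist_force: [0.7, -0.6, -1.8]
gripper_width: 0.131
gripper_force: 30.0
```

Run:
```python
from h import *
go(rot(YAW,0),np.r_[F-BX*.035,.275],'upright')
```

```text
upright t 3.8167 row [  0.0024   0.0021  -0.8097 -17.9162  -8.3908  -0.2097] F [ 0.7123 -0.5645 -1.8051] p [ 0.5187 -0.0153  0.273 ] w 0.13097712725149946 29.99843149445951
```

>>> arm_command(
  deltas=[
    [0,0,-0.1,-2.7,-1.2,0,1],
    [0,0,-0.2,-5.4,-2.5,0,1],
    [0,0,-0.3,-8,-3.8,0,1],
    [0,0,-0.4,-10.5,-5,0,1],
    [0,0,-0.5,-13,-6,0,1],
    [0,0,-0.6,-15,-7,0,1],
    [0,0,-0.7,-16.5,-7.6,0,1],
    [0,0,-0.77,-17,-7.9,0,1],
  ],
)

```text
time_s: 4.48
tcp_pos: [0.5313, 0.1723, 0.2725]
ee_rot: [[0.911, -0.412, -0.003], [-0.412, -0.911, -0.001], [-0.003, 0.002, -1.0]]
wrist_force: [0.7, 0.8, -2.3]
gripper_width: 0.135
gripper_force: 30.0
```

Run:
```python
from h import *
go(rot(YAW,20),tcp(20,.02,.06),'lean')
```

```text
lean t 4.4833 row [-0.3469  0.0092 -0.0368 -0.4775 -3.8531  7.919 ] F [ 0.6842  0.7876 -2.2627] p [0.5313 0.1723 0.2725] w 0.1345043473407479 29.999849419109523
```

>>> arm_command(
  deltas=[
    [-0.1,0,-0.03,-0.4,0,0.5,1],
    [-0.2,0.005,-0.035,-0.5,-1,1.5,1],
    [-0.3,0.009,-0.037,-0.5,-2,2.8,1],
    [-0.347,0.009,-0.037,-0.5,-3,4.2,1],
    [-0.347,0.009,-0.037,-0.5,-3.6,5.8,1],
    [-0.347,0.009,-0.037,-0.5,-3.85,7,1],
    [-0.347,0.009,-0.037,-0.5,-3.85,7.9,1],
    [-0.347,0.009,-0.037,-0.5,-3.85,7.9,1],
  ],
)

```text
time_s: 5.15
tcp_pos: [0.5424, 0.2063, 0.1928]
ee_rot: [[0.923, -0.361, -0.133], [-0.385, -0.867, -0.317], [-0.001, 0.344, -0.939]]
wrist_force: [-1.2, -0.2, -2.1]
gripper_width: 0.138
gripper_force: 30.0
```

Run:
```python
from h import *
snap('top','t2');snap('scene','s2')
go(rot(YAW,20),tcp(20,.02,.06),'now')
go(rot(YAW,20),tcp(20,.012,.008),'near')
a=cv2.imread('pics/t2.png')[130:330,120:340]; b=cv2.imread('pics/s2.png')[150:380,310:540]
cv2.imwrite('pics/c2.png',np.hstack([cv2.resize(a,(400,364),interpolation=2),cv2.resize(b,(400,400),interpolation=2)[:364]]))
```

```text
now t 5.25 row [-0.0019 -0.0001 -0.0076 -0.2063 -0.2917  0.1755] F [ 0.0287  0.392  -1.4529] p [0.5437 0.2066 0.1959] w 0.1379172079364366 29.999683457426727
near t 5.25 row [-0.0019 -0.0001 -0.0076 -0.226  -2.8132  4.7931] F [ 0.0287  0.392  -1.4529] p [0.5437 0.2066 0.1959] w 0.1379172079364366 29.999683457426727
```

View pics/c2.png

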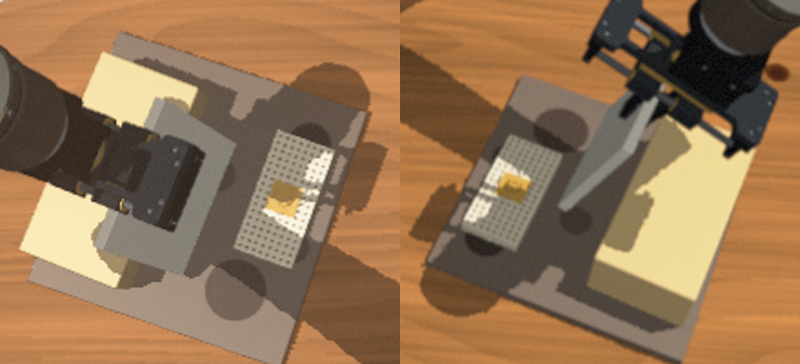

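The left half (top view) shows the board held leaning over the brick's middle, parallel to its side and clear of the work. The right half (scene view) shows the same, with its foot around (565,205) above the slab. I continue down to about 8 mm above the slab.

>>> arm_command(
  deltas=[
    [0,0,-0.008,-0.1,-0.4,0.7,1],
    [0,0,-0.008,-0.2,-0.9,1.5,1],
    [0,0,-0.008,-0.22,-1.5,2.5,1],
    [0,0,-0.008,-0.22,-2.1,3.5,1],
    [0,0,-0.008,-0.22,-2.5,4.2,1],
    [0,0,-0.008,-0.22,-2.8,4.8,1],
    [0,0,-0.008,-0.22,-2.8,4.8,1],
    [0,0,-0.008,-0.22,-2.8,4.8,1],
  ],
)

```text
time_s: 5.92
tcp_pos: [0.5456, 0.2172, 0.1402]
ee_rot: [[0.926, -0.354, -0.129], [-0.377, -0.871, -0.316], [-0.001, 0.341, -0.94]]
wrist_force: [1.1, 0.0, -2.1]
gripper_width: 0.136
gripper_force: 30.0
```

Run:
```python
from h import *
snap('top','t3');snap('scene','s3')
go(rot(YAW,20),tcp(20,.012,.008),'now')
go(rot(YAW,20),tcp(20,.012,-.004),'down')
i=cv2.imread('pics/s3.png'); b=i[170:350,390:550]
cv2.imwrite('pics/c3.png',np.hstack([cv2.resize(b,(480,540),interpolation=2),cv2.resize(cv2.imread('pics/t3.png')[150:330,130:236],(318,540),interpolation=2)]))
```

```text
now t 6.0167 row [-0.0026 -0.0008  0.001  -0.0072  0.0807  0.0206] F [-0.4343  0.1271 -2.0147] p [0.546  0.2175 0.1411] w 0.13818850573838945 29.999536480754614
down t 6.0167 row [-0.0026 -0.0008  0.001  -0.0076 -0.3269  1.1493] F [-0.4343  0.1271 -2.0147] p [0.546  0.2175 0.1411] w 0.13818850573838945 29.999536480754614
```

View pics/c3.png

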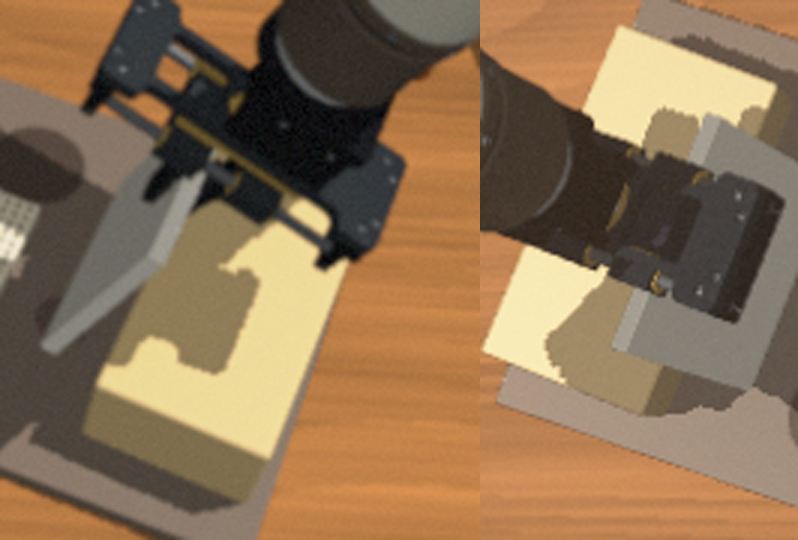

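The board is parallel to the brick with a small gap and the foot is just above the slab. The scene half has its lower corner at (50,350), and the top half has its edge at (620,345). I lower it straight down to feel the slab.

>>> arm_command(
  deltas=[
    [0,0,0,0,-0.05,0.14,1],
    [0,0,0,0,-0.1,0.28,1],
    [0,0,0,0,-0.15,0.42,1],
    [0,0,0,0,-0.19,0.52,1],
    [0,0,0,0,-0.19,0.52,1],
    [0,0,0,0,-0.19,0.52,1],
  ],
)

```text
time_s: 6.52
tcp_pos: [0.5456, 0.2173, 0.1352]
ee_rot: [[0.926, -0.354, -0.129], [-0.377, -0.871, -0.315], [-0.0, 0.34, -0.94]]
wrist_force: [0.3, -0.2, -2.4]
gripper_width: 0.139
gripper_force: 30.0
```

>>> arm_command(
  deltas=[
    [0,0,0,0,-0.03,0.09,1],
    [0,0,0,0,-0.05,0.14,1],
    [0,0,0,0,-0.05,0.14,1],
    [0,0,0,0,-0.05,0.14,1],
  ],
)

```text
time_s: 6.85
tcp_pos: [0.5456, 0.2173, 0.1337]
ee_rot: [[0.926, -0.354, -0.128], [-0.377, -0.871, -0.315], [-0.0, 0.34, -0.94]]
wrist_force: [-1.0, -0.3, -2.3]
gripper_width: 0.134
gripper_force: 30.0
```

>>> arm_command(
  deltas=[
    [0,0,0,0,-0.03,0.08,1],
    [0,0,0,0,-0.03,0.08,1],
    [0,0,0,0,-0.03,0.08,1],
  ],
)

```text
time_s: 7.1
tcp_pos: [0.5458, 0.2174, 0.1332]
ee_rot: [[0.926, -0.354, -0.128], [-0.377, -0.871, -0.315], [0.0, 0.34, -0.94]]
wrist_force: [0.4, 0.9, -0.1]
gripper_width: 0.133
gripper_force: 30.0
```

>>> arm_command(
  deltas=[
    [0,0,0,0,-0.03,0.08,1],
    [0,0,0,0,-0.03,0.08,1],
    [0,0,0,0,-0.03,0.08,1],
  ],
)

```text
time_s: 7.35
tcp_pos: [0.5459, 0.2175, 0.1331]
ee_rot: [[0.926, -0.354, -0.127], [-0.376, -0.871, -0.315], [0.001, 0.34, -0.94]]
wrist_force: [-1.1, 1.4, 4.7]
gripper_width: 0.14
gripper_force: 30.0
```

Slab contact felt at z≈0.133. I lift about 2 mm and approach the brick horizontally.

Run:
```python
from h import *
s=sense(); Rm=s['ee_rot']
print('lean',np.degrees(np.arccos(-Rm[2,2])), 'yawY',np.degrees(np.arctan2(Rm[1,1],Rm[0,1]))%360)
for g in (.012,.004,.0): print(g,(tcp(20,g,0)-s['tcp_pos'])[:2]@BX)
go(rot(YAW,20),tcp(20,.006,.0015),'gap6')
go(rot(YAW,20),tcp(20,.003,.0015),'gap3')
```

```text
lean 19.87512410220536 yawY 247.87146772539086
0.012 -0.000803547570687134
0.004 0.0071993324293128744
0.0 0.011200772429312887
gap6 t 7.35 row [-0.0022 -0.001   0.0012  0.0056 -0.4356 -0.3238] F [-1.0994  1.3901  4.7408] p [0.5459 0.2175 0.1331] w 0.13989388932525604 30.000037774443626
gap3 t 7.35 row [-0.0022 -0.001   0.0012  0.0061 -0.7178 -0.4258] F [-1.0994  1.3901  4.7408] p [0.5459 0.2175 0.1331] w 0.13989388932525604 30.000037774443626
```

>>> arm_command(
  deltas=[
    [0,0,0,0,0.04,-0.12,1],
    [0,0,0,0,0.08,-0.23,1],
    [0,0,0,0,-0.1,-0.3,1],
    [0,0,0,0,-0.3,-0.37,1],
    [0,0,0,0,-0.5,-0.44,1],
    [0,0,0,0,-0.67,-0.5,1],
    [0,0,0,0,-0.67,-0.5,1],
    [0,0,0,0,-0.67,-0.5,1],
  ],
)

```text
time_s: 8.02
tcp_pos: [0.5487, 0.2249, 0.1342]
ee_rot: [[0.926, -0.354, -0.129], [-0.377, -0.871, -0.315], [-0.0, 0.34, -0.94]]
wrist_force: [-0.1, -0.1, -1.8]
gripper_width: 0.136
gripper_force: 30.0
```

Run:
```python
from h import *
go(rot(YAW,20),tcp(20,.003,.0015),'gap3')
F_=sense()['wrist_force']; print('bx',F_[:2]@BX)
snap('scene','s4'); i=cv2.imread('pics/s4.png')[210:330,395:495]
cv2.imwrite('pics/c4.png',cv2.resize(i,(500,600),interpolation=2))
```

```text
gap3 t 8.0167 row [-0.0018  0.0001  0.0012  0.0234 -0.0108 -0.0601] F [-0.1261 -0.0874 -1.8485] p [0.5487 0.2249 0.1342] w 0.13625254965288064 29.999736277386546
bx -0.12857381354966502
```

View pics/c4.png

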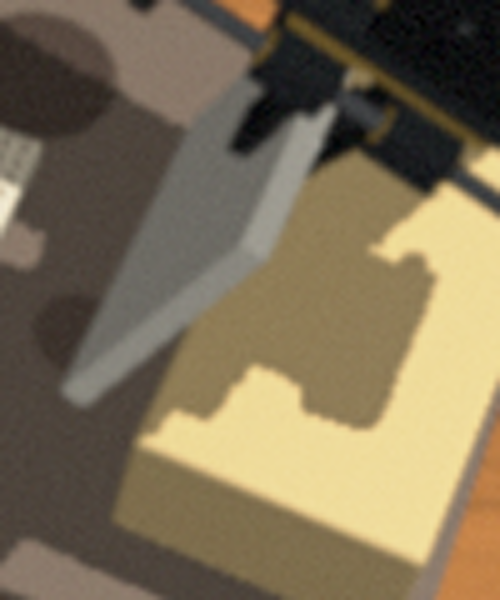

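The board is now very near the brick edge with its foot near (75,395), and there is no brick force yet. I creep forward in 1 mm steps.

>>> arm_command(
  deltas=[
    [0,0,0,0,-0.09,-0.03,1],
    [0,0,0,0,-0.14,-0.05,1],
    [0,0,0,0,-0.14,-0.05,1],
    [0,0,0,0,-0.14,-0.05,1],
  ],
)

```text
time_s: 8.4
tcp_pos: [0.5492, 0.2261, 0.1344]
ee_rot: [[0.926, -0.354, -0.128], [-0.377, -0.871, -0.315], [-0.0, 0.34, -0.94]]
wrist_force: [0.5, -0.5, -1.9]
gripper_width: 0.134
gripper_force: 30.0
```

>>> arm_command(
  deltas=[
    [0,0,0,0,-0.05,-0.02,1],
    [0,0,0,0,-0.09,-0.03,1],
    [0,0,0,0,-0.09,-0.03,1],
    [0,0,0,0,-0.09,-0.03,1],
  ],
)

```text
time_s: 8.73
tcp_pos: [0.5496, 0.227, 0.1344]
ee_rot: [[0.926, -0.354, -0.128], [-0.377, -0.871, -0.315], [-0.0, 0.34, -0.94]]
wrist_force: [0.5, 0.6, -1.4]
gripper_width: 0.131
gripper_force: 30.0
```

>>> arm_command(
  deltas=[
    [0,0,0,0,-0.05,-0.02,1],
    [0,0,0,0,-0.07,-0.025,1],
    [0,0,0,0,-0.07,-0.025,1],
    [0,0,0,0,-0.07,-0.025,1],
  ],
)

```text
time_s: 9.07
tcp_pos: [0.5499, 0.2277, 0.1344]
ee_rot: [[0.926, -0.354, -0.128], [-0.377, -0.871, -0.315], [-0.0, 0.34, -0.94]]
wrist_force: [0.6, -0.4, -1.3]
gripper_width: 0.139
gripper_force: 30.0
```

>>> arm_command(
  deltas=[
    [0,0,0,0,-0.05,-0.02,1],
    [0,0,0,0,-0.07,-0.025,1],
    [0,0,0,0,-0.07,-0.025,1],
    [0,0,0,0,-0.07,-0.025,1],
  ],
)

```text
time_s: 9.4
tcp_pos: [0.5501, 0.2284, 0.1344]
ee_rot: [[0.926, -0.354, -0.128], [-0.377, -0.871, -0.315], [-0.0, 0.34, -0.94]]
wrist_force: [-0.5, 0.2, -2.9]
gripper_width: 0.138
gripper_force: 30.0
```

>>> arm_command(
  deltas=[
    [0,0,0,0,-0.05,-0.02,1],
    [0,0,0,0,-0.07,-0.025,1],
    [0,0,0,0,-0.07,-0.025,1],
    [0,0,0,0,-0.07,-0.025,1],
  ],
)

```text
time_s: 9.73
tcp_pos: [0.5504, 0.2291, 0.1344]
ee_rot: [[0.926, -0.354, -0.128], [-0.377, -0.871, -0.315], [-0.0, 0.34, -0.94]]
wrist_force: [0.8, -0.2, -1.9]
gripper_width: 0.137
gripper_force: 30.0
```

>>> arm_command(
  deltas=[
    [0,0,0,0,-0.05,-0.02,1],
    [0,0,0,0,-0.07,-0.025,1],
    [0,0,0,0,-0.07,-0.025,1],
    [0,0,0,0,-0.07,-0.025,1],
  ],
)

```text
time_s: 10.07
tcp_pos: [0.5507, 0.2298, 0.1344]
ee_rot: [[0.926, -0.354, -0.128], [-0.377, -0.871, -0.315], [-0.0, 0.34, -0.94]]
wrist_force: [-0.0, 0.6, -2.0]
gripper_width: 0.136
gripper_force: 30.0
```

```bash
cat >> h.py <<'E'
def check(n):
    fs=[];ms=[]
    for k in range(8):
        snap('scene' if k%2 else 'top',n+('s' if k%2 else 't')); s=sense(); fs.append(s['wrist_force']); ms.append(s['moment'])
    f=np.mean(fs,0); m=np.mean(ms,0); print('mean F bx',f[:2]@BX,'z',f[2],'M about brick y',m[:2]@[-BX[1],BX[0]])
    for c,(r0,r1,c0,c1) in (('s',(255,338,445,520)),('t',(240,292,128,175))):
        a=cv2.imread(f'pics/{c}0.png',0)[r0:r1,c0:c1].astype(np.float32); b=cv2.imread(f'pics/{n}{c}.png',0)[r0:r1,c0:c1].astype(np.float32)
        print(c,cv2.phaseCorrelate(a,b,cv2.createHanningWindow(a.shape[::-1],5)))
    print('p',s['tcp_pos'],s['time_s'])
E
python3 - <<'E'
from h import *
check('k1')
E
```

```text
mean F bx 0.13066801267424336 z -2.4674945225558003 M about brick y -0.8681763760491571
s ((0.5477343866245477, -0.04559747847992668), 0.5275437585336191)
t ((0.3902674180106267, -0.015623789255709397), 0.5600264484499707)
p [0.5507 0.2298 0.1344] 10.4667
```

>>> arm_command(
  deltas=[
    [0,0,0,0,-0.05,-0.02,1],
    [0,0,0,0,-0.09,-0.03,1],
    [0,0,0,0,-0.09,-0.03,1],
    [0,0,0,0,-0.09,-0.03,1],
  ],
)

```text
time_s: 10.8
tcp_pos: [0.5509, 0.2303, 0.1343]
ee_rot: [[0.926, -0.354, -0.129], [-0.377, -0.871, -0.316], [-0.001, 0.341, -0.94]]
wrist_force: [0.1, -1.8, -2.5]
gripper_width: 0.135
gripper_force: 30.0
```

Run:
```python
from h import *
check('k2')
i=cv2.imread('pics/k2s.png')[240:310,400:460]; j=cv2.imread('pics/k2t.png')[230:300,165:225]
cv2.imwrite('pics/c5.png',np.hstack([cv2.resize(x,None,fx=6.5,fy=6.5,interpolation=2) for x in (i,j)]))
```

```text
mean F bx -1.830117013483716 z -1.5903029197461132 M about brick y -0.26159591226780654
s ((0.6116336685653607, 0.12292135139934857), 0.5167614599157263)
t ((0.08873707049211887, -0.15590050648669518), 0.512912921331547)
p [0.5509 0.2303 0.1343] 11.2
```

View pics/c5.png

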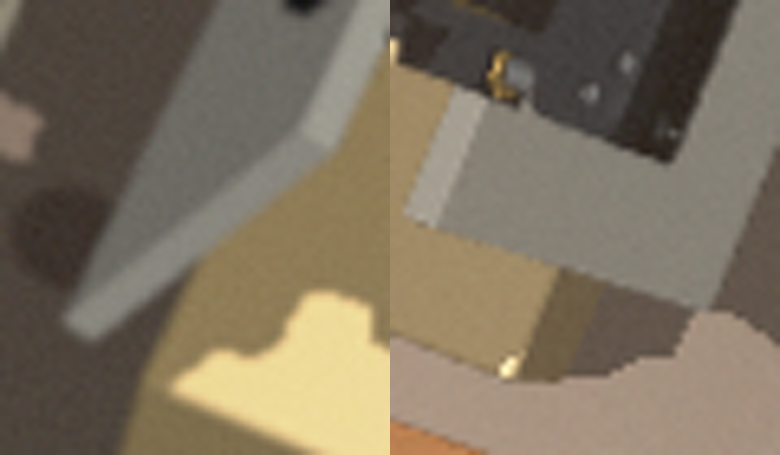

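Contact with the brick shows as −1.8 N and a moment change, and the brick is not displaced. In the crops the board's back edge meets the brick's upper edge, with the foot at (80,325) on the left and (710,300) on the right. I slide the board down along its own plane to seat the foot.

>>> arm_command(
  deltas=[
    [0,0,0,0,0,0.06,1],
    [0,0,0,0,0,0.12,1],
    [0,0,0,0,0,0.16,1],
    [0,0,0,0,0,0.16,1],
    [0,0,0,0,0,0.16,1],
  ],
)

```text
time_s: 11.62
tcp_pos: [0.551, 0.2301, 0.1333]
ee_rot: [[0.926, -0.354, -0.128], [-0.377, -0.871, -0.315], [0.0, 0.34, -0.94]]
wrist_force: [-0.6, -2.4, 1.1]
gripper_width: 0.134
gripper_force: 30.0
```

Run:
```python
from h import *
check('k3')
```

```text
mean F bx -2.5521519951764935 z 2.9633441920850614 M about brick y 0.5157972536802332
s ((0.46430650307156185, 0.02541196716157401), 0.49191450020119)
t ((0.07577938848531218, -0.11779860173256651), 0.5310806529021558)
p [0.5509 0.2301 0.1333] 12.0167
```

Both contacts are confirmed, with about 5 N on the slab and 2.5 N on the brick, so I open.

>>> arm_command(
  deltas=[
    [0,0,0,0,0,0,0.68],
    [0,0,0,0,0,0,0.62],
    [0,0,0,0,0,0,0.55],
    [0,0,0,0,0,0,0.45],
    [0,0,0,0,0,0,0.3],
    [0,0,0,0,0,0,0.3],
    [0,0,0,0,0,0,0.3],
  ],
)

```text
time_s: 12.6
tcp_pos: [0.5509, 0.2303, 0.1328]
ee_rot: [[0.926, -0.354, -0.128], [-0.377, -0.871, -0.315], [-0.0, 0.34, -0.94]]
wrist_force: [0.3, 0.1, 0.6]
gripper_width: 0.333
gripper_force: 0.0
```

Run:
```python
from h import *
check('k4'); s=sense(); print(s['gripper_width'],s['gripper_force'])
```

```text
mean F bx 0.21056507149528852 z -0.029082561400529963 M about brick y -0.619015990412922
s ((0.6609439854276573, -0.15739151409960073), 0.47791249522456414)
t ((0.14550761053429895, -0.008290233153722681), 0.4849256115195192)
p [0.5509 0.2302 0.1329] 13.0
0.35205292130469584 0.0
```

Released, with zero force on the tool. I withdraw along the board plane.

>>> arm_command(
  deltas=[
    [0,0,0,0,0,-0.5,0.3],
    [0,0,0,0,0,-1.5,0.3],
    [0,0,0,0,0,-3,0.3],
    [0,0,0,0,0,-5,0.3],
    [0,0,0,0,0,-7.5,0.3],
    [0,0,0,0,0,-10,0.3],
    [0,0,0,0,0,-12,0.3],
    [0,0,0,0,0,-12,0.3],
  ],
)

```text
time_s: 13.67
tcp_pos: [0.5686, 0.2702, 0.2514]
ee_rot: [[0.927, -0.356, -0.119], [-0.375, -0.874, -0.31], [0.006, 0.332, -0.943]]
wrist_force: [1.2, -0.1, 0.8]
gripper_width: 0.352
gripper_force: 0.0
```

>>> arm_command(
  deltas=[
    [0,0,0,10,0,-3,0.3],
    [0,0,0,10,0,-6,0.3],
    [0,0,0,14,0,-8,0.3],
    [0,0,0,18,0,-8,0.3],
    [0,0,0,20,0,-8,0.3],
    [0,0,0,20,0,-8,0.3],
    [0,0,0,20,0,-8,0.3],
    [0,0,0,20,0,-8,0.3],
  ],
)

```text
time_s: 14.33
tcp_pos: [0.7622, 0.2173, 0.319]
ee_rot: [[0.926, -0.355, -0.131], [-0.378, -0.87, -0.316], [-0.002, 0.342, -0.94]]
wrist_force: [-0.2, 0.6, -0.1]
gripper_width: 0.351
gripper_force: 0.0
```

Run:
```python
from h import *
snap('top','t9');snap('scene','s9'); s=sense(); print(s['time_s'],s['tcp_pos'])
cv2.imwrite('pics/c9.png',np.hstack([cv2.resize(cv2.imread('pics/t9.png')[140:340,120:330],(400,381),interpolation=2),cv2.resize(cv2.imread('pics/s9.png')[185:365,320:520],(400,360),interpolation=2)[:381] if 0 else cv2.resize(cv2.imread('pics/s9.png')[180:370,320:520],(400,381),interpolation=2)]))
```

```text
14.4333 [0.761  0.2184 0.3215]
```

View pics/c9.png

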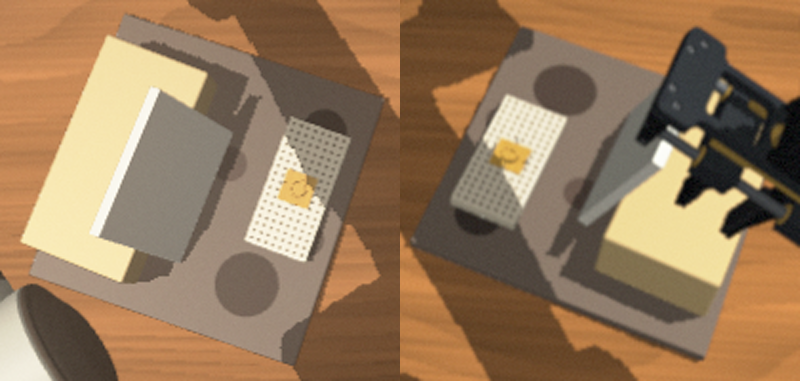

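The board stands leaning squarely against the middle of the brick: its top edge runs (154,88)–(95,235) in the top half, and its foot is on the slab. The brick and the work have not moved, and the arm is clear.

```bash
python3 -c "
from station import finish_job; print(finish_job())"
```

```text
the job is handed in; nothing more can be done
None
```

I handed the job in at about 14 s: the white board stands with its foot on the hearth slab, leaning back about 20° squarely against the middle of the brick's long side. The last pictures show the brick and work unmoved and the arm clear; I did not re-check the other boards or the flux jar there.

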